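# Rub down the tattoo stencil

### The job

The violet stencil on the practice pad is laid on but still needs rubbing down. With the fingers shut, set the fingertips on the rose head and rub with gentle pressure along the whole curving stem to its plain end, in one stroke without lifting, then lift clear. Keep off the freshly finished red flower beside it, do not pick up or shift the pad, and leave the other things where they stand.

Things in the scene. Friction and masses are not known exactly. Their poses are not given: they have to be found in the camera images.
- pad: Practice pad, 0.9 kg, loose, flat on the tray floor at any yaw: dark grey foam cushion 224 x 164 x 24 mm with a pale yellow skin (top at 32 mm). Origin at the centre of the underside; x along the long side, z up. The foam is soft: pressed anywhere, the whole skin sinks straight down about 0.7 mm per newton (at most 12 mm, then rigid) and springs back.
- stencil: White paper strip stuck on the skin, 28 mm wide, 1 mm high (top 33 mm above the pad's underside), trimmed along an S-shaped violet stem 190 mm long. One end is a violet rose head on a 40 mm round of paper; three small leaves; the other end is plain. Axes as the pad's; origin 32 mm straight above the pad's, on the skin's top.
- stem0 (a point): Point 0 of 7 on the violet stem line, on the stencil's upper face: the start, at the heart of the rose head. The line runs smoothly through the points in the order 0 to 6, which are 28 to 35 mm apart.
- stem1 (a point): Point 1 of 7 on the violet stem line, on the stencil's upper face: first bend, away from the red flower. The line runs smoothly through the points in the order 0 to 6, which are 28 to 35 mm apart.
- stem2 (a point): Point 2 of 7 on the violet stem line, on the stencil's upper face: still on the first bend. The line runs smoothly through the points in the order 0 to 6, which are 28 to 35 mm apart.
- stem3 (a point): Point 3 of 7 on the violet stem line, on the stencil's upper face: the middle of the S. The line runs smoothly through the points in the order 0 to 6, which are 28 to 35 mm apart.
- stem4 (a point): Point 4 of 7 on the violet stem line, on the stencil's upper face: second bend, towards the red flower's side. The line runs smoothly through the points in the order 0 to 6, which are 28 to 35 mm apart.
- stem5 (a point): Point 5 of 7 on the violet stem line, on the stencil's upper face: still on the second bend. The line runs smoothly through the points in the order 0 to 6, which are 28 to 35 mm apart.
- stem6 (a point): Point 6 of 7 on the violet stem line, on the stencil's upper face: the finish, the plain end of the stem. The line runs smoothly through the points in the order 0 to 6, which are 28 to 35 mm apart.
- flower: The finished red flower with black outline, freshly inked on the same skin beside the stem: disc of 38 mm diameter, 1 mm high, its edge about 35 mm from the line's nearest point. Origin at its centre, on the skin's top. It must not be touched.
- tray: Dark grey plastic tray, fixed, 360 x 480 mm (x, y), floor 4 mm thick, rim 16 to 20 mm high. Origin at the centre of its underside, on the table; turned up to 0.15 rad.
- machine: Bystander on the tray: black pen-shaped tattoo machine lying down, 137 mm long (along its x), 26 mm thick. Origin under its middle.
- ointment: Bystander on the tray: amber jar with metal lid, 56 mm diameter, 38 mm high. Origin at the centre of its underside.
- ink_black: Bystander on the tray: black ink bottle, 32 mm diameter, 78 mm high, standing. Origin at the centre of its underside.
- ink_red: Bystander on the tray: red ink bottle, 32 mm diameter, 78 mm high, standing. Origin at the centre of its underside.
- ink_caps: Bystander on the tray: steel holder 74 x 52 mm with six white ink caps, 21 mm high. Origin at the centre of its underside.
- rinse_cup: Bystander on the table: black cup, 80 mm diameter, 100 mm high. Origin at the centre of its underside.
- wash_bottle: Bystander on the table: white wash bottle with green spout, 62 mm diameter, 153 mm high. Origin at the centre of its underside.

How it is judged:
On the way, in this order (a step that is already met when the one before it is completed fails the run):
1. The shut fingertips press on the rose head (horizontal distance between the grasp point and stem0 below 0.013 m and contact force between the fingers and stencil above 0.3 N), for 0.05 s.
2. still pressing, they come along the stem to point 1 (horizontal distance between the grasp point and stem1 below 0.013 m and contact force between the fingers and stencil above 0.3 N), for 0.05 s.
3. still pressing, they come along the stem to point 2 (horizontal distance between the grasp point and stem2 below 0.013 m and contact force between the fingers and stencil above 0.3 N), for 0.05 s.
4. still pressing, they come along the stem to point 3 (horizontal distance between the grasp point and stem3 below 0.013 m and contact force between the fingers and stencil above 0.3 N), for 0.05 s.
5. still pressing, they come along the stem to point 4 (horizontal distance between the grasp point and stem4 below 0.013 m and contact force between the fingers and stencil above 0.3 N), for 0.05 s.
6. still pressing, they come along the stem to point 5 (horizontal distance between the grasp point and stem5 below 0.013 m and contact force between the fingers and stencil above 0.3 N), for 0.05 s.
7. still pressing, they reach the plain end of the stem (horizontal distance between the grasp point and stem6 below 0.013 m and contact force between the fingers and stencil above 0.3 N), for 0.05 s.
At the end, for the whole second after the job is handed in: The stem was rubbed from rose to plain end in order, the grasp point within 13 mm of each of the seven points with the fingers pressing (over 0.3 N); the pad lies flat and at rest within 10 mm of its start, every bystander stands or lies upright as before within 15 mm of its start (distance of pad from where it was at the start of the episode below 0.01 m and angle between pad's own z axis and vertical below 0.05 rad and linear speed of pad below 0.02 m/s and distance of each of machine, ointment, ink_black, ink_red, ink_caps, rinse_cup, wash_bottle from where it was at the start of the episode below 0.015 m and angle between each of machine, ointment, ink_black, ink_red, ink_caps, rinse_cup, wash_bottle's own z axis and vertical below 0.15 rad); the robot touches nothing.
It fails at once if the stencil is pressed harder than 15 N (contact force between anything else and stencil above 15 N).
It fails at once if the finished flower is touched (contact force between anything else and flower above 0.1 N).
It fails at once if the pad is lifted, or pushed more than 10 mm from its place (distance of pad from where it was at the start of the episode above 0.01 m).
It fails at once if the fingertips lift off in the middle of the stroke (seen clear of the stencil and 10 to 25 mm over an inner point of the stem) ((horizontal distance between the grasp point and stem1 below 0.013 m and z of the grasp point in the frame of stem1 between 0.029 and 0.044 m and contact force between the fingers and stencil below 0.05 N) or (horizontal distance between the grasp point and stem2 below 0.013 m and z of the grasp point in the frame of stem2 between 0.029 and 0.044 m and contact force between the fingers and stencil below 0.05 N) or (horizontal distance between the grasp point and stem3 below 0.013 m and z of the grasp point in the frame of stem3 between 0.029 and 0.044 m and contact force between the fingers and stencil below 0.05 N) or (horizontal distance between the grasp point and stem4 below 0.013 m and z of the grasp point in the frame of stem4 between 0.029 and 0.044 m and contact force between the fingers and stencil below 0.05 N) or (horizontal distance between the grasp point and stem5 below 0.013 m and z of the grasp point in the frame of stem5 between 0.029 and 0.044 m and contact force between the fingers and stencil below 0.05 N)).
It fails at once if a bystander is lifted, or moved more than 15 mm (distance of any of machine, ointment, ink_black, ink_red, ink_caps, rinse_cup, wash_bottle from where it was at the start of the episode above 0.015 m).
It also fails if it takes over 48 s, if anything falls off the work surface, if the arm or the gripper's body presses on something with over 40 N, if the wrist force passes 120 N, or if a joint passes its speed limit or range.

### The arm

A 6-joint arm with a two-finger parallel gripper is mounted at the origin on the work surface. World frame = base frame: x ahead of the robot, y to its left, z up, the work surface at z = 0. Lengths are in m, angles in rad, forces in N, time in s.
With the tool pointing down it reaches from about 0.35 to 0.775 m from the base axis. Payload 5.5 kg.
Tool frame: the origin (TCP) lies on the centre line of the jaws, within the pads' length; the fingertips stand 11 mm ahead of it and the grasp point (between the pads) lies 8 mm behind it (env.tip_extent is the distance from the TCP to the fingertips, in m); z points along the fingers, y is the line along which they close (so a half turn about z gives the same grasp; the last joint's range is limited). The gripper opens to 85 mm and grips with 20 to 120 N. Pads are 22 mm wide; open, the fingers measure 114 mm over their backs; the gripper's body (76 mm by 85 mm) begins 54 mm behind the grasp point. The pads swing forward as they close: fully open they stand 13 mm farther back than shut.
Start: joints at [1.108, 0.313, 0.046, 1.304, 0, 1.431], TCP at [0.182, 0.545, 0.242] pointing down, gripper open.
Joint ranges: [-2.76, 2.76], [-0.86, 1.69], [-1.03, 1.26], [-2.2, 2.34], [-1.47, 1.5], [-3.14, 3.14]. Speed limits (rad/s): [2.57, 2.57, 3.14, 3.14, 3.14, 3.14].

### API

Orientations are given as a unit quaternion [w, x, y, z].
In Python, from workcell import env gives the robot as it stands.
- The arm moves only by the shell command python3 -m jog 'ROWS' [FORCE]. ROWS is JSON, a list of rows, each a list of 5 numbers: the gripper's target within -1 to 1 (shut at 1, half-way at 0, fully open at -1), then the shift along the tool's x, y, z in m, then the turn about the tool's z in degrees. In form: [[fingers, tx, ty, tz, turn], ...]. A call has 1 to 5 rows; each row shifts and turns the commanded pose from where the row before left it, along the tool's axes as they then stand; what a row does not reach is not made up. A row lasts 1/12 s, in which the tool goes at most 41.7 mm and 7.16 degrees, less where a joint would pass 70% of its speed; a pose out of reach is approached as far as the arm can. A call is refused whole if a number of a shift passes 0.0417 or a number of a turn 7.16, either way. A call with a gripper value outside its range is refused whole. The fingers move at their own pace and stop on an object; FORCE is the grip in N (left out, the last holds). Time passes only in rows, so rows that do not move let the fingers close. It gives the time, the measured TCP pose, the force, the opening and the grip force at its end, in the units of the state.
- env.get_state(): the state, without advancing time (a new reading comes with each control period).
- env.read_camera(name): name is "scene" or "top" or "wrist"; returns a dict with "img" (400x640x3 uint8, red, green, blue), "fov_y" (degrees; the focal length in pixels is half the picture's height over the tangent of half this angle, whatever the lens; pixels are square), "cx", "cy" (the principal point, pixels), "T" (4x4, takes a point from camera to world coordinates). Camera axes: x right, y up, looking along -z (the intrinsics and any distortion apply to the point x, -y, -z); pixel columns grow to the right and rows downward; lengths in m; the calibration is good to about 2 mm. The wrist camera is an equidistant fisheye: a pixel r from the principal point sees the ray r / f radians off the axis. A picture is of the moment at which its call begins. There is no depth.
- env.hand_in(): hands the job in; it is judged then, once.
The state is a dict: "clock": time; "joint_pos": joint angles; "qvel": joint speeds; "tau": joint torques, N m; "tcp_pos": TCP position; "orientation": TCP orientation; "wrist_force": force on the tool from outside, world axes, zero at the start; "ft_torque": the same for the moment, N m; "finger_gap": finger opening in m; "grip_force": force on a finger pad.
Only numpy, scipy, OpenCV 4.12 (cv2) and the standard library are available. Lean on these libraries where they do the work, as an engineer would, in place of code of your own. Each camera call takes 0.05 s, during which the arm holds its last target. There are 200 camera calls.

## Working session

There is one attempt and no reset: what is moved stays moved. The work goes in short steps, Python scripts to look and compute and a shell command to move; the robot and the scene stay as the last step left them, time stands still between calls to the robot, and variables do not carry over. Pictures are saved under pics/ and viewed, at most 10 in all, crops included, and the job is handed in when it is done.

```bash
mkdir -p pics; python3 - <<'E'
from workcell import env
import cv2, numpy as np
s=env.get_state(); print({k:np.round(v,3).tolist() for k,v in s.items()}, env.tip_extent)
for n in ["top","wrist"]:
    c=env.read_camera(n); print(n,c["fov_y"],c["cx"],c["cy"],np.round(c["T"],3).tolist(),[k for k in c])
    cv2.imwrite(f"pics/{n}0.png",c["img"][:,:,::-1])
E
```

```text
{'clock': 0.0, 'joint_pos': [1.108, 0.314, 0.045, 1.304, -0.0, 1.431], 'qvel': [0.002, 0.002, -0.002, -0.0, -0.0, 0.001], 'tau': [0.002, -48.062, 29.853, 0.019, 0.0, 0.0], 'tcp_pos': [0.182, 0.545, 0.241], 'orientation': [-0.0, 0.161, 0.987, -0.001], 'wrist_force': [1.065, -0.863, -0.077], 'ft_torque': [0.0, -0.014, 0.047], 'grip_force': 0.0, 'finger_gap': 0.085} 0.011
top 49.233361386936124 316.61274043963186 194.52641459788722 [[0.027, 0.985, -0.171, 0.3], [-1.0, 0.028, 0.004, 0.004], [0.009, 0.171, 0.985, 1.501], [0.0, 0.0, 0.0, 1.0]] ['img', 'fov_y', 'cx', 'cy', 'T']
wrist 65.70646984690485 315.65661266776164 200.8850551802299 [[0.318, -0.903, -0.29, 0.109], [0.948, 0.302, 0.098, 0.568], [-0.001, -0.307, 0.952, 0.372], [0.0, 0.0, 0.0, 1.0]] ['img', 'fov_y', 'cx', 'cy', 'T']
```

View pics/top0.png

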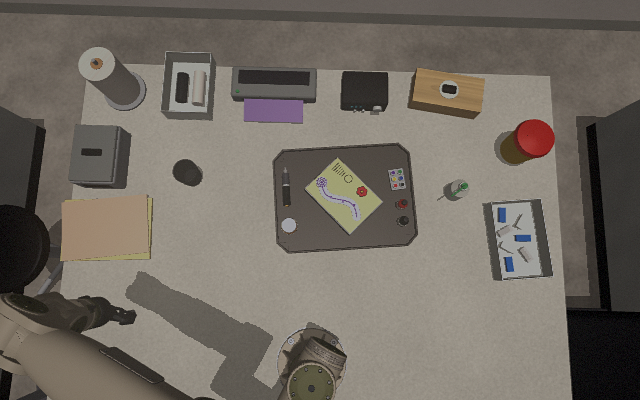

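View pics/wrist0.png

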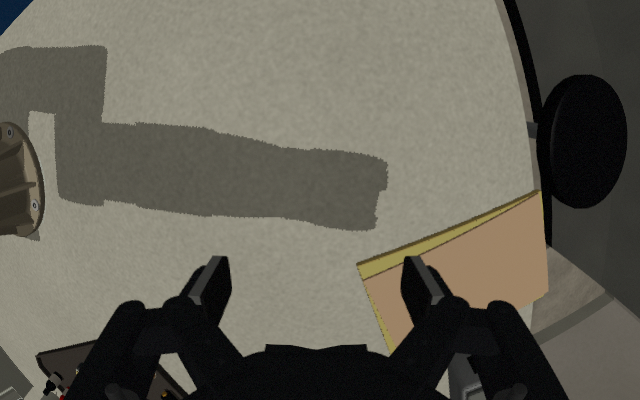

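The top view shows the pad at about (343,196), with the rose head at (321,183), the stem's plain end at about (360,218) and the red flower at (362,191). The wrist view shows only table so far. Next I'll measure these from the top view.

```bash
cat > h.py <<'E'
import numpy as np, cv2
def rays(c,uv,fish=False):
    uv=np.atleast_2d(uv).astype(float); f=200/np.tan(np.radians(c["fov_y"])/2)
    d=(uv-[c["cx"],c["cy"]])/f
    if fish:
        r=np.linalg.norm(d,axis=1,keepdims=True)+1e-12
        v=np.hstack([d/r*np.sin(r),np.cos(r)])
    else: v=np.hstack([d,np.ones((len(d),1))])
    return (v*[1,-1,-1])@c["T"][:3,:3].T
def onplane(c,uv,z,fish=False):
    v=rays(c,uv,fish); o=c["T"][:3,3]
    return o+v*((z-o[2])/v[:,2])[:,None]
E
python3 - <<'E'
from h import *
from workcell import env
c=env.read_camera("top"); im=c["img"]; np.set_printoptions(precision=3,suppress=True)
hsv=cv2.cvtColor(im,cv2.COLOR_RGB2HSV)
roi=np.zeros(im.shape[:2],np.uint8); roi[150:240,300:390]=1
y=cv2.inRange(hsv,(22,50,120),(38,255,255))*roi
cn=max(cv2.findContours(y,0,2)[0],key=cv2.contourArea); 
box=cv2.boxPoints(cv2.minAreaRect(cn)); P=onplane(c,box,.036); print("box",box,P,np.linalg.norm(P-np.roll(P,1,0),axis=1),P.mean(0))
red=cv2.inRange(hsv,(0,150,80),(8,255,255))|cv2.inRange(hsv,(172,150,80),(180,255,255)); red*=roi
print("red",onplane(c,np.argwhere(red)[:,::-1].mean(0),.037))
v=cv2.inRange(hsv,(120,50,40),(160,255,255))*roi
uv=np.argwhere(v)[:,::-1]; Q=onplane(c,uv,.037); print("violet",len(uv),Q[uv[:,0].argmin()],Q[uv[:,1].argmax()],Q[uv[:,0].argmax()])
cv2.imwrite("pics/crop.png",cv2.resize(im[150:240,290:410,::-1],None,fx=6,fy=6,interpolation=cv2.INTER_CUBIC))
E
```

```text
box [[305.5 188.5]
 [337.  157. ]
 [381.  201. ]
 [349.5 232.5]] [[ 0.574  0.036  0.036]
 [ 0.688 -0.069  0.036]
 [ 0.539 -0.222  0.036]
 [ 0.428 -0.116  0.036]] [0.211 0.155 0.214 0.153] [ 0.558 -0.092  0.036]
red [[ 0.571 -0.155  0.037]]
violet 104 [ 0.605 -0.002  0.037] [ 0.485 -0.137  0.037] [ 0.498 -0.137  0.037]
```

View pics/crop.png

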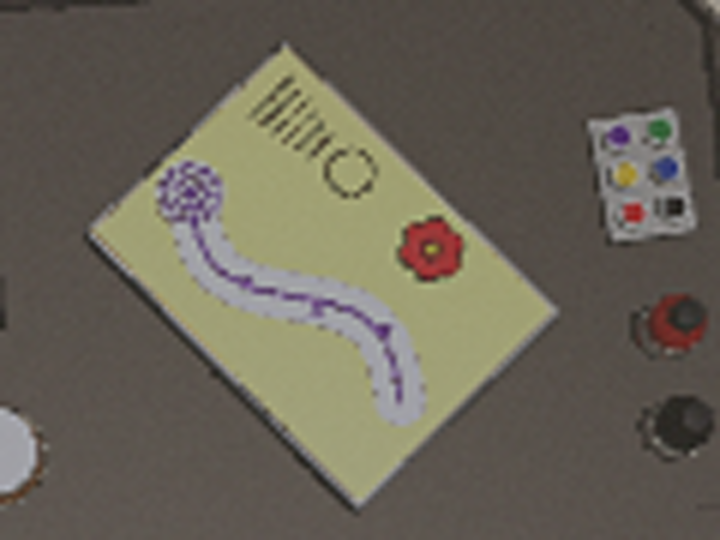

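The crop shows the rose heart at full-picture pixel (321.7,182.3). The stem runs through about (331,197), (343,200) and (354,205) to the plain end at (357,217.5), and the flower is at (362,191). Next I'll shut the fingers and fly over the pad at the current height.

```bash
python3 -m jog '[[1,-0.028,-0.0242,0,0],[1,-0.028,-0.0242,0,0],[1,-0.028,-0.0242,0,0],[1,-0.028,-0.0242,0,0],[1,-0.028,-0.0242,0,0]]' 20
python3 -m jog '[[1,-0.028,-0.0242,0,0],[1,-0.028,-0.0242,0,0],[1,-0.028,-0.0242,0,0],[1,-0.028,-0.0242,0,0],[1,-0.028,-0.0242,0,0]]'
python3 -m jog '[[1,-0.028,-0.0242,0,0],[1,-0.028,-0.0242,0,0],[1,-0.028,-0.0242,0,0],[1,-0.028,-0.0242,0,0],[1,-0.028,-0.0242,0,0]]'
python3 -m jog '[[1,-0.028,-0.0242,0,0],[1,-0.028,-0.0242,0,0],[1,-0.028,-0.0242,0,0],[1,-0.028,-0.0242,0,0],[1,-0.028,-0.0242,0,0]]'
python3 -m jog '[[1,0,0,0,0],[1,0,0,0,0]]'
python3 - <<'E'
from h import *
from workcell import env
c=env.read_camera("wrist"); im=c["img"]; np.save("w1.npy",c,allow_pickle=True)
cv2.imwrite("pics/wrist1.png",im[:,:,::-1])
E
```

```text
clock: 0.57
tcp_pos: [0.2771, 0.3846, 0.242]
orientation: [-0.0, 0.16, 0.987, -0.0]
wrist_force: [1.5, 0.5, -0.3]
finger_gap: 0.0254
grip_force: 0.0
clock: 0.98
tcp_pos: [0.3716, 0.2253, 0.2423]
orientation: [0.0, 0.161, 0.987, 0.0]
wrist_force: [0.7, 0.4, -0.5]
finger_gap: 0.0003
grip_force: 0.0
clock: 1.4
tcp_pos: [0.466, 0.066, 0.2422]
orientation: [-0.0, 0.161, 0.987, 0.0]
wrist_force: [0.2, -0.1, 0.1]
finger_gap: -0.0002
grip_force: 0.0
clock: 1.82
tcp_pos: [0.5604, -0.0931, 0.242]
orientation: [-0.0, 0.161, 0.987, 0.0]
wrist_force: [0.7, 0.3, -0.2]
finger_gap: 0.0002
grip_force: 0.0
clock: 1.98
tcp_pos: [0.5603, -0.093, 0.2412]
orientation: [-0.001, 0.162, 0.987, 0.0]
wrist_force: [-0.1, -0.1, -0.9]
finger_gap: 0.0002
grip_force: 0.0
```

View pics/wrist1.png

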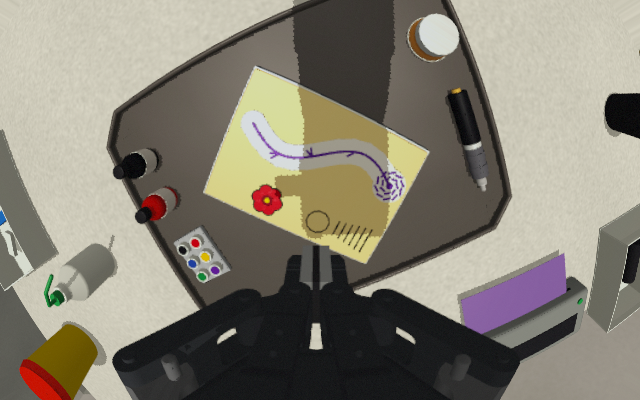

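The wrist view shows the whole stencil. The rose heart is at about (389,185), the stem runs through (350,153), (310,157) and (277,154) to the plain end at (254,123), and the flower is at (267,200). Next I'll trace the violet line onto the plane at z = 0.037.

```bash
cat > m.py <<'E'
from h import *
from workcell import env
np.set_printoptions(precision=4,suppress=True)
c=np.load("w1.npy",allow_pickle=True).item(); im=c["img"]; hsv=cv2.cvtColor(im,cv2.COLOR_RGB2HSV)
roi=np.zeros(im.shape[:2],np.uint8); roi[60:270,200:435]=1
y=cv2.inRange(hsv,(18,40,60),(38,255,255))*roi
cn=max(cv2.findContours(cv2.morphologyEx(y,cv2.MORPH_CLOSE,np.ones((41,41))),0,2)[0],key=cv2.contourArea)
cor=cv2.approxPolyDP(cn,12,True)[:,0]; P=onplane(c,cor,.036,True)
print("corners",cor.tolist(),P[:,:2].tolist(),np.linalg.norm(P-np.roll(P,1,0),axis=1),P.mean(0))
red=(cv2.inRange(hsv,(0,150,80),(8,255,255))|cv2.inRange(hsv,(172,150,80),(180,255,255)))*roi
red[:, 300:]=0; red[:,:240]=0
F=onplane(c,np.argwhere(red)[:,::-1].mean(0),.037,True)[0,:2]; print("flower",F)
v=cv2.inRange(hsv,(120,70,30),(165,255,255))*roi
v[205:]=0; uv=np.argwhere(v)[:,::-1]
rose=uv[(uv[:,0]>372)&(uv[:,1]>166)]; (rc,rr)=cv2.minEnclosingCircle(rose.astype(np.float32)); 
R=onplane(c,[rc],.037,True)[0,:2]; print("rose",rc,rr,R)
Q=onplane(c,uv,.037,True)[:,:2]
st=uv[np.linalg.norm(uv-np.array(rc),axis=1)>rr+1]
S=onplane(c,st,.037,True)[:,:2]
ed=P[:,:2]; e=np.roll(ed,-1,0)-ed; L=e[np.linalg.norm(e,axis=1).argmax()]; ax=L/np.linalg.norm(L)
if ax@(S.mean(0)-R)<0: ax=-ax
ay=np.array([-ax[1],ax[0]]); 
X=(S-R)@ax; Y=(S-R)@ay
print("ax",ax,"n",len(S),"Xmax",X.max(),"flower loc",(F-R)@ax,(F-R)@ay)
o=[[0,0]]
for x0 in np.arange(.005*np.ceil(X.min()/.005),X.max()+.002,.006):
    k=abs(X-x0)<.004
    if k.sum()>2: o.append([X[k].mean(),np.median(Y[k])])
o.append([X[X>X.max()-.002].mean(),Y[X>X.max()-.002].mean()])
o=np.array(o); print((o*1000).round(1).tolist())
from scipy.interpolate import UnivariateSpline
sp=UnivariateSpline(o[:,0]+np.arange(len(o))*1e-7,o[:,1],w=np.r_[5,np.ones(len(o)-2),2],s=len(o)*.0015**2)
xs=np.linspace(0,o[-1,0],400); ys=sp(xs); s=np.r_[0,np.cumsum(np.hypot(np.diff(xs),np.diff(ys)))]
print("length",s[-1])
t=np.linspace(0,s[-1],13); W=R+np.c_[np.interp(t,s,xs),np.interp(t,s,ys)]@np.array([ax,ay]); print(W.tolist()); np.save("W.npy",W)
dist=np.linalg.norm(R+np.c_[xs,ys]@np.array([ax,ay])-F,axis=1).min(); print("flower-line",dist)
# overlay: nearest image pixels of the plane grid
big=cv2.resize(im[60:270,190:450,::-1],None,fx=3,fy=3)
g=np.argwhere(roi)[:,::-1]; G=onplane(c,g,.037,True)[:,:2]
for i,w in enumerate(W):
    p=g[np.linalg.norm(G-w,axis=1).argmin()]; cv2.circle(big,tuple(int(a) for a in (p-[190,60])*3+1),4,(0,255,0) if i%2==0 else (0,128,255),-1)
cv2.imwrite("pics/ov.png",big)
E
python3 m.py
```

```text
corners [[434, 60], [360, 71], [359, 96], [201, 62], [201, 259], [432, 258]] [[0.47585874755750746, 0.07307526972253471], [0.46674810856491755, -0.012746249270089445], [0.49249022071849274, -0.022380198519168115], [0.39564458829484284, -0.17255860351125193], [0.6163400107254391, -0.26961234909381443], [0.7109585231778277, 0.013265945301674076]] [0.2426 0.0863 0.0275 0.1787 0.2411 0.2983] [ 0.5263 -0.0652  0.036 ]
flower [ 0.5695 -0.1566]
rose (386.5167236328125, 182.52340698242188) 17.706340789794922 [ 0.5941 -0.0209]
ax [-0.3172 -0.9484] n 328 Xmax 0.14929990835540485 flower loc 0.13653409461952953 0.01974517837920209
[[0.0, 0.0], [14.7, -22.9], [21.2, -28.5], [27.4, -32.3], [32.8, -33.4], [39.7, -34.5], [44.0, -33.9], [51.8, -35.5], [56.7, -34.4], [63.3, -33.2], [69.2, -33.2], [75.0, -31.6], [81.0, -31.0], [86.8, -32.2], [92.8, -28.9], [98.7, -28.9], [105.3, -29.0], [110.8, -30.2], [117.2, -31.4], [123.6, -33.7], [128.7, -37.1], [135.2, -45.6], [141.1, -54.6], [146.2, -63.6], [148.5, -66.7]]
length 0.1815328536803686
[[0.5940403773632258, -0.020873814006016105], [0.5793583020465333, -0.024480028108183116], [0.5654303816798848, -0.030320663640066668], [0.5534633963027039, -0.03947046495765789], [0.5454488610495651, -0.0521985281964922], [0.5417209244850625, -0.0668230628188011], [0.5401941506757477, -0.08187069373695663], [0.5384502806745822, -0.09689174584356336], [0.534055026816777, -0.11131897972040922], [0.5251993767825488, -0.12347390183052459], [0.5127328596783509, -0.13194614751738235], [0.4986070410011023, -0.13730238032911837], [0.4838498902139674, -0.1405944981623074]]
flower-line 0.0549942850013355
```

View pics/ov.png

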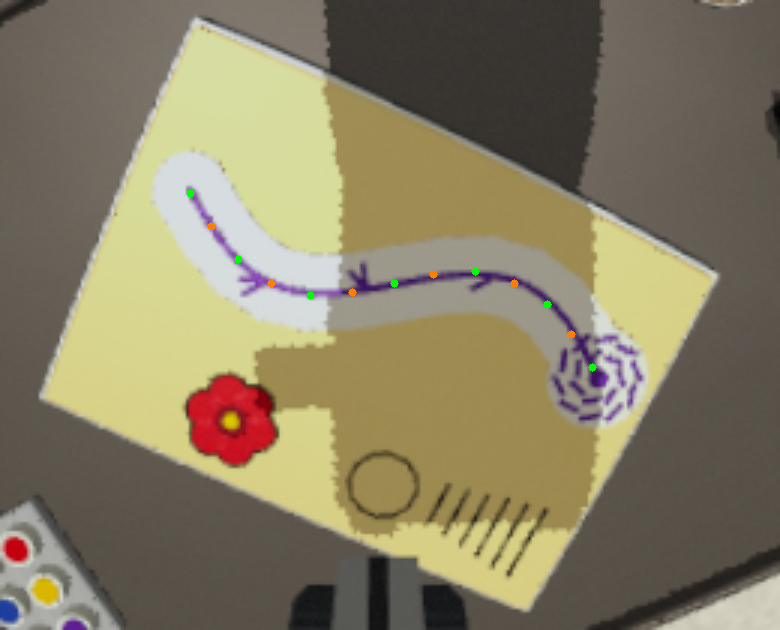

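The overlay follows the stem well. The rose heart should be at crop (598,377), which is pixel (389.3,185.7). I'll correct that, check scale against the pad corners read off the crop, and cross-check with the top view.

```bash
python3 - <<'E'
from h import *
from workcell import env
from scipy.interpolate import CubicSpline
np.set_printoptions(precision=4,suppress=True)
c=np.load("w1.npy",allow_pickle=True).item()
px=lambda a: np.array(a,float)/3+[190,60]-.3
K=onplane(c,px([[197,18],[718,275],[527,610],[41,398]]),.036,True)
print("pad sides",np.linalg.norm(K-np.roll(K,1,0),axis=1),"centre",K.mean(0)[:2])
R=onplane(c,px([[598,377]]),.037,True)[0,:2]; W=np.load("W.npy"); W[0]=R
s=np.r_[0,np.cumsum(np.linalg.norm(np.diff(W,axis=0),axis=1))]; print("len",s[-1])
cs=CubicSpline(s,W); t=np.linspace(0,s[-1],13); W=cs(t); np.save("W.npy",W)
ct=env.read_camera("top"); T=onplane(ct,[[321.7,182.3],[356.8,217.5],[361.8,191.3]],.037)[:,:2]
print("top rose,end,flower",T); print("wrist",W[0],W[-1])
st=env.get_state(); p=st["tcp_pos"]; q=st["orientation"]
from scipy.spatial.transform import Rotation as Ro
M=Ro.from_quat(np.r_[q[1:],q[0]]).as_matrix(); print(p,M.tolist())
D=np.diff(np.vstack([p[:2],W]),axis=0); print("tool xy steps mm\n",(np.c_[D,np.zeros(13)]@M)[:,:2]*1000)
E
```

```text
pad sides [0.157  0.2151 0.1561 0.2151] centre [ 0.5555 -0.0943]
len 0.18566663158366695
top rose,end,flower [[ 0.5974 -0.0183]
 [ 0.4797 -0.1398]
 [ 0.5701 -0.1558]]
wrist [ 0.5983 -0.0189] [ 0.4838 -0.1406]
[ 0.5593 -0.0909  0.2418] [[-0.9483023247331079, 0.3173645894922582, -0.0015550698355221728], [0.31736354673114364, 0.9483035373153423, 0.0008833580465449713], [0.0017550247896144918, 0.00034416801069436033, -0.9999984007169054]]
tool xy steps mm
 [[-14.1695  80.5791]
 [ 12.7306  -8.7639]
 [ 12.0884  -9.6891]
 [  9.5947 -12.139 ]
 [  4.8209 -14.687 ]
 [ -0.3797 -15.4581]
 [ -3.2101 -15.1408]
 [ -3.3569 -15.1011]
 [ -0.8795 -15.4517]
 [  4.1912 -14.8855]
 [  9.1398 -12.4763]
 [ 11.9117  -9.8735]
 [ 13.2403  -8.0052]]
```

Both views agree to about 4 mm. The flower's edge comes out 36 mm from the line against the 35 mm given, and the stem 186 mm against 190 mm. That's good enough, so I'll go over the rose and descend.

```bash
python3 -m jog '[[1,-0.0047,0.0269,0,0],[1,-0.0047,0.0269,0,0],[1,-0.0047,0.0269,0,0],[1,0,0,0.035,0],[1,0,0,0.035,0]]'
python3 -m jog '[[1,0,0,0.035,0],[1,0,0,0.035,0],[1,0,0,0.03,0],[1,0,0,0,0],[1,0,0,0,0]]'
```

```text
clock: 2.5
tcp_pos: [0.6008, -0.0162, 0.1744]
orientation: [0.003, 0.158, 0.987, 0.0]
wrist_force: [0.3, 0.1, -2.1]
finger_gap: -0.0005
grip_force: 0.0
clock: 2.92
tcp_pos: [0.5967, -0.0176, 0.0715]
orientation: [-0.002, 0.16, 0.987, 0.0]
wrist_force: [-0.3, -0.2, 1.6]
finger_gap: 0.0
grip_force: 0.0
```

```bash
python3 -m jog '[[1,0,0,0.012,0],[1,0,0,0.008,0],[1,0,0,0.003,0],[1,0,0,0,0],[1,0,0,0,0]]'; python3 -m jog '[[1,0,0,0.002,0],[1,0,0,0,0],[1,0,0,0,0]]'; python3 - <<'E'
from workcell import env
import numpy as np
for i in range(4):
    s=env.get_state(); print(s["clock"],np.round(s["tcp_pos"],4),np.round(s["wrist_force"],2)); env.read_camera("top")
E
```

```text
clock: 3.33
tcp_pos: [0.5994, -0.0192, 0.0505]
orientation: [0.001, 0.161, 0.987, 0.0]
wrist_force: [0.1, 0.4, -0.7]
finger_gap: 0.0
grip_force: 0.0
clock: 3.58
tcp_pos: [0.5994, -0.0193, 0.0478]
orientation: [0.0, 0.161, 0.987, 0.0]
wrist_force: [0.8, -0.3, 1.2]
finger_gap: 0.0004
grip_force: 0.3
3.5833 [ 0.5994 -0.0193  0.0478] [ 0.76 -0.28  1.21]
3.6333 [ 0.5994 -0.0193  0.0478] [-0.43  0.02  1.24]
3.6833 [ 0.5994 -0.0193  0.0477] [ 1.47 -0.14  1.76]
3.7333 [ 0.5994 -0.0193  0.0476] [0.96 0.02 0.41]
```

```bash
python3 -m jog '[[1,0,0,0.0015,0],[1,0,0,0.001,0],[1,0,0,0,0],[1,0,0,0,0]]'; python3 - <<'E'
from workcell import env
import numpy as np
f=[]
for i in range(5):
    s=env.get_state(); f.append(s["wrist_force"]); env.read_camera("top")
print(np.round(s["tcp_pos"],4),np.mean(f,axis=0))
E
```

```text
clock: 4.12
tcp_pos: [0.5993, -0.0193, 0.0452]
orientation: [0.0, 0.161, 0.987, 0.0]
wrist_force: [0.7, -0.7, 5.1]
finger_gap: -0.0002
grip_force: 2.2
[ 0.5993 -0.0193  0.0451] [ 0.70058045 -0.38005631  4.68317353]
```

Pressing at about 4.7 N, so the stroke starts here.

```bash
python3 -m jog '[[1,0.0065,-0.0044,0,0],[1,0.0065,-0.0044,0,0],[1,0.0062,-0.0048,0,0],[1,0.0062,-0.0048,0,0],[1,0.0049,-0.0060,0,0]]'
python3 - <<'E'
from workcell import env
import numpy as np
f=[]
for i in range(4):
    s=env.get_state(); f.append(s["wrist_force"]); env.read_camera("top")
print(np.round(s["tcp_pos"],4),np.mean(f,axis=0), np.load("W.npy")[2:4].tolist())
E
```

```text
clock: 4.78
tcp_pos: [0.5615, -0.0326, 0.0449]
orientation: [0.0, 0.161, 0.987, 0.0]
wrist_force: [3.5, 2.4, 5.2]
finger_gap: -0.0001
grip_force: 2.4
[ 0.5603 -0.0333  0.0446] [0.77185116 0.42161458 5.38551077] [[0.5688710657315051, -0.0285676203291818], [0.5559198635026806, -0.037034005180503766]]
```

```bash
python3 -m jog '[[1,0.0048,-0.0061,0,0],[1,0.0024,-0.0073,0,0],[1,0.0024,-0.0073,0,0],[1,-0.0002,-0.0077,0,0],[1,-0.0002,-0.0077,0,0]]'
python3 -m jog '[[1,-0.0016,-0.0076,0,0],[1,-0.0016,-0.0076,0,0],[1,-0.0017,-0.0076,0,0],[1,-0.0017,-0.0076,0,0],[1,0,0,0,0]]'
python3 - <<'E'
from workcell import env
import numpy as np
s=env.get_state(); print(np.round(s["tcp_pos"],4),s["wrist_force"], np.load("W.npy")[7].tolist())
E
```

```text
clock: 5.4
tcp_pos: [0.541, -0.0635, 0.0445]
orientation: [-0.001, 0.16, 0.987, 0.001]
wrist_force: [1.2, 3.5, 5.3]
finger_gap: 0.0
grip_force: 2.7
clock: 5.82
tcp_pos: [0.5373, -0.0957, 0.0444]
orientation: [-0.001, 0.161, 0.987, 0.0]
wrist_force: [-0.6, 0.4, 6.5]
finger_gap: -0.0002
grip_force: 2.8
[ 0.5373 -0.0957  0.0444] [-0.6323292   0.39001862  6.48521406] [0.5387710877697021, -0.09497392286963592]
```

```bash
python3 -m jog '[[1,-0.0006,-0.0077,0,0],[1,-0.0006,-0.0077,0,0],[1,0.002,-0.0074,0,0],[1,0.002,-0.0074,0,0],[1,0.0045,-0.0062,-0.0003,0]]'
python3 -m jog '[[1,0.0045,-0.0062,0,0],[1,0.006,-0.005,0,0],[1,0.006,-0.005,0,0],[1,0.0066,-0.004,0,0],[1,0.0066,-0.004,0,0]]'
python3 -m jog '[[1,0.0028,-0.0015,0,0],[1,0,0,0,0],[1,0,0,0,0]]'
python3 - <<'E'
from workcell import env
import numpy as np
s=env.get_state(); print(np.round(s["tcp_pos"],4),s["wrist_force"], np.load("W.npy")[12].tolist())
E
```

```text
clock: 6.23
tcp_pos: [0.5202, -0.1272, 0.0449]
orientation: [-0.0, 0.161, 0.987, 0.001]
wrist_force: [3.5, 2.7, 4.7]
finger_gap: -0.0002
grip_force: 2.4
clock: 6.65
tcp_pos: [0.4839, -0.141, 0.0451]
orientation: [0.0, 0.161, 0.987, -0.0]
wrist_force: [2.0, 0.5, 5.2]
finger_gap: -0.0001
grip_force: 2.3
clock: 6.9
tcp_pos: [0.4799, -0.1414, 0.0448]
orientation: [-0.001, 0.161, 0.987, -0.0]
wrist_force: [-1.9, -1.6, 4.8]
finger_gap: 0.0001
grip_force: 2.5
[ 0.4799 -0.1414  0.0448] [-1.94104559 -1.59803253  4.79682356] [0.48384989021396735, -0.14059449816230737]
```

The plain end is reached, still pressing at about 5 N. Now I'll lift clear and check the pad with the top camera.

```bash
python3 -m jog '[[1,0,0,-0.02,0],[1,0,0,-0.035,0],[1,0,0,-0.04,0],[1,0,0,-0.04,0],[1,0,0,-0.04,0]]'
python3 -m jog '[[1,0,0,-0.02,0],[1,0.035,0,0,0],[1,0.035,0,0,0],[1,0,0,0,0],[1,0,0,0,0]]'
python3 - <<'E'
from h import *
from workcell import env
c=env.read_camera("wrist"); cv2.imwrite("pics/wrist2.png",c["img"][:,:,::-1])
np.save("w2.npy",c,allow_pickle=True)
print(env.get_state()["tcp_pos"],env.get_state()["wrist_force"])
E
```

```text
clock: 7.32
tcp_pos: [0.4797, -0.1405, 0.2204]
orientation: [-0.002, 0.161, 0.987, 0.0]
wrist_force: [1.5, -0.6, -0.4]
finger_gap: -0.0001
grip_force: 0.0
clock: 7.73
tcp_pos: [0.4126, -0.1179, 0.2391]
orientation: [-0.002, 0.161, 0.987, 0.0]
wrist_force: [1.2, 0.5, 0.2]
finger_gap: 0.0001
grip_force: 0.0
[ 0.41418368 -0.11865678  0.23943969] [0.36560043 0.43539874 0.16479716]
```

View pics/wrist2.png

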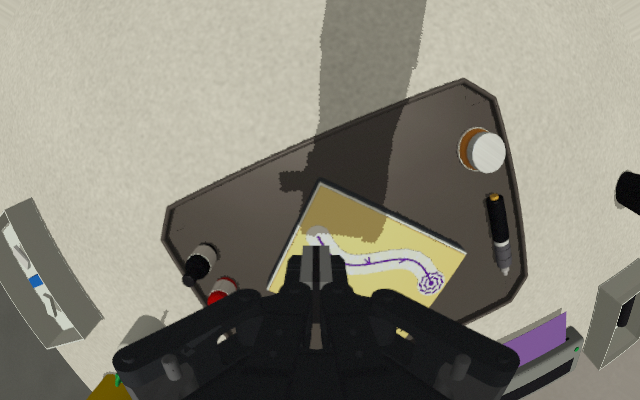

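The wrist view shows everything standing as before and the tool clear. The rose heart is now at (430.5,283) and the near pad corner at (319,181). I'll compare the rose with its first position, then hand in.

```bash
python3 - <<'E'
from h import *
from workcell import env
c=np.load("w2.npy",allow_pickle=True).item()
R=onplane(c,[[430.5,283]],.037,True)[0,:2]; d=R-np.load("W.npy")[0]; print(R,d)
if np.linalg.norm(d)<.009: print(env.hand_in())
E
```

```text
[ 0.59830819 -0.01976503] [ 4.47873616e-05 -8.19784743e-04]
the job is handed in; nothing more can be done
None
```

The violet stem was rubbed from the rose head to the plain end in one stroke at about 5 N and the arm lifted clear; the rose head, remeasured afterwards, had moved about 1 mm (the other things looked undisturbed by eye), and the job is handed in, with no verdict returned.

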